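# Load and clamp a column of staining boxes on the shaker

## Task

Set the two loose closed staining boxes, level and gently, squarely one on the other on top of the box that stands in the shaker's clamp bay, so that a column of three stands there. Then take the clamp's sprung arm by its upright handle and swing it in past its third and last ratchet click and a little beyond, so that the roller squeezes the column against the back stop and your hand, not the pawl, takes the spring; finish holding it there, without letting go, so that I can tighten the lock knob, and leave everything else on the bench where it is.

Things in the scene. Friction and masses are not known exactly. Their poses are not given: they have to be found in the camera images.
- shaker: White bench-top orbital shaker, 270 x 250 mm, fixed; its bare aluminium platform is 92 mm above the table. Origin: centre of its underside on the table, z up, x away from its control panel (two knobs and a dark display on its -x side, roughly facing the robot).
- bay (a point): Middle of the clamp bay on the platform's top, 43 mm along the shaker's +x from its centre; axes as the shaker's. The back stop's face, an upright steel plate 60 mm wide and 86 mm high, is 47.5 mm beyond it in +x. Boxes lie here with the long side along x. Beside the column, on its y sides, nothing stands within 55 mm higher than 25 mm above the platform, save the arm's handle.
- pivot (a point): Axis of the clamp's arm at the height of the platform, 47.5 mm along -x and 95 mm along +y from the shaker's centre; axes as the shaker's. A black star knob, the lock knob, sits on it (42 mm over its lobes, top 48 mm above the platform); it does not turn and is no part of this job.
- box_base: Closed black plastic staining box, 95 x 62 x 32 mm, about 140 g, that already stands on the platform in the clamp bay, at most 5 mm short of the back stop. Origin: centre of its underside; x along its 95 mm side, y along the 62 mm side, z up. Flat top and sides.
- box_a: A closed black staining box like it, 95 x 62 x 32 mm, 100 to 200 g, lying flat on the table. Origin: centre of its underside; x along its 95 mm side, y along the 62 mm side, z up. Flat top and sides: grip it across the 62 mm. It may go second or third in the column.
- box_b: The other loose staining box, 95 x 62 x 32 mm, in all respects like box_a, lying flat elsewhere on the table.
- clamp_arm (a joint): Angle (rad) of the clamp's sprung arm about its upright pivot. 0: open, at rest; it grows as the handle is pushed towards the shaker's +x (anticlockwise from above). Clicks at 0.20, 0.33 and, last, 0.46; the pawl keeps it from coming back beyond a click. Roller meets the boxes at about 0.38; stop at 0.58. Push at the handle: 1 N at first, about 7 N at 0.52. Aim for 0.52, clearly past 0.46.
- handle (a point): Middle of the arm's handle, 147 mm above the table: an upright black round post, 18 mm in diameter, on the arm's free end, its grip from 114 to 180 mm above the table. It moves on a circle of 185 mm about the pivot: from the pivot, in the shaker's x and y, it stands at (185 sin(q - 0.5), -185 cos(q - 0.5)) mm, q being the angle of clamp_arm; so (-89, -162) at rest.
- idler (a joint): How far (m) the clamp's upright pale roller is pressed back into its sprung bracket on the arm: 0 when free, about 0.013 when the arm squeezes the column at 0.52. Spring: 1.5 N, and 0.6 N more per mm.
- roller_axis (a point): A point on the roller's axis, 142 mm above the table. The roller, 24 mm in diameter, reaches from 8 to 91 mm above the platform, 95 mm along the arm from the pivot. The boxes' end faces are about 35 mm in front of it (shaker's +x) while the arm is open.
- petri_dish: Bystander, to be left where it stands: closed clear petri dish, 90 mm across and 16 mm high, among the loose boxes. Origin: centre of the underside.
- lab_timer: Bystander, to be left where it stands: white lab timer, 60 x 66 x 18 mm, lying on the table. Origin: centre of the underside.
- dye_vial: Bystander, to be left where it stands: small amber vial, 28 mm across and 55 mm high. Origin: centre of the underside.
- tip_box: Bystander, to be left where it stands: blue pipette-tip box with a clear lid, 122 x 84 x 89 mm. Origin: centre of the underside.
- beaker: Bystander, to be left where it stands: glass beaker, 68 mm across and 90 mm high. Origin: centre of the underside.
- buffer_bottle: Bystander, to be left where it stands: clear glass bottle with a blue cap, 80 mm across and 160 mm high. Origin: centre of the underside.
Things that resemble listed ones, but are neither listed nor needed, are in the scene too. What is shaped like the box_a but blue or pink is not meant.

How it is judged:
By the outcome, as a careful person would: the job done as asked, in the order asked, and still so for the second after the job is handed in, while the arm keeps its last pose, push and grip.
It also fails if it takes over 64 s, if anything falls off the work surface, if the arm or the gripper's body presses on something with over 40 N, if the wrist force passes 120 N, or if a joint passes its speed limit or range.

## Robot

A 7-joint arm with a two-finger parallel gripper is mounted at the origin on the work surface. World frame = base frame: x ahead of the robot, y to its left, z up, the work surface at z = 0. Lengths are in m, angles in rad, forces in N, time in s.
With the tool pointing down it reaches from about 0.425 to 0.925 m from the base axis. Payload 6.8 kg.
Tool frame: the origin (TCP) lies at the very end of the fingers, on their centre line; the grasp point (between the pads) lies 19 mm behind it; z points along the fingers, y is the line along which they close (so a half turn about z gives the same grasp; the last joint's range is limited). The gripper opens to 85 mm and grips with 20 to 120 N. Pads are 22 mm wide; open, the fingers measure 114 mm over their backs; the gripper's body (76 mm by 85 mm) begins 54 mm behind the grasp point. The pads swing forward as they close: fully open they stand 13 mm farther back than shut.
Start: joints at [1.048, 0.477, 0.022, 1.555, -0.011, 1.109, -0.083], TCP at [0.272, -0.618, 0.231] pointing down, gripper open.
Joint ranges: [-2.96, 2.96], [-0.34, 2.1], [-1.41, 1.46], [0.24, 2.44], [-1.37, 4.51], [0.17, 1.92], [-2.96, 2.96]. Speed limits (rad/s): [2.39, 2.39, 3.14, 3.14, 3.14, 3.14, 3.14].

## Interface

Orientations are given as a rotation vector (axis times angle).
In Python, from workcell import robot, cams gives the robot as it stands. The module is installed in compiled form; this text tells all that it offers.
- The arm moves only by the tool send_rows, never from a script. Its argument "deltas" is a list of rows, each an object with "grip": the closure, from 0 (fully open) to 1 (shut); "linear": the shift along the tool's x, y, z in units of 25 mm (1.0 is 25 mm), a list of three; "dr": the turn, a rotation vector about the tool's x, y, z in rad, a list of three. A call has 1 to 10 rows; each row is the pose to reach, as a shift and turn from the pose commanded when the call began, along the tool's axes at that moment; what a row does not reach only later rows make up. A row lasts 1/10 s, in which the tool goes at most 50 mm and 8.59 degrees, less where a joint would pass 70% of its speed; a pose out of reach is approached as far as the arm can. A call with a gripper value outside its range is refused whole. The fingers move at their own pace and stop on an object; the grip force is fixed at half the most. Time passes only in rows, so rows that repeat a pose let the fingers close. It gives the time, the measured TCP pose, the force, the opening and the grip force at its end, in the units of the state.
- robot.sense(): the state, without advancing time (a new reading comes with each control period).
- cams.grab_frame(name): name is "side" or "top" or "wrist"; returns a dict with "color" (400x640x3 uint8, red, green, blue), "K" (3x3 intrinsics, pixels), "k1" (the pictures are not rectified: a ray, as slopes to the right and down, at radius r is drawn at 1 + k1 r^2 times it, then the intrinsics apply), "R" (3x3) and "t" (3): a world point X has camera coordinates R X + t; the wrist camera has in their place "T_tool_cam" (4x4, takes a point from camera to tool coordinates, whose origin is the TCP and whose axes are the flange's). Camera axes: x right, y down, z forward; pixel columns grow to the right and rows downward; lengths in m; the calibration is good to about 2 mm. A picture is of the moment at which its call begins: read the wrist's pose just before it. There is no depth.
- robot.job_done(): hands the job in; it is judged then, once.
The state is a dict: "time_s": time; "qpos": joint angles; "joint_velocities": joint speeds; "joint_efforts": joint torques, N m; "eef_pos": TCP position; "tcp_rot": TCP orientation; "force": force on the tool from outside, world axes, zero at the start; "ft_torque": the same for the moment, N m; "width": opening from 0.0 (shut) to 1.0 (fully open); "gripper_force": force on a finger pad.
Only numpy, scipy, OpenCV 4.12 (cv2) and the standard library are available. Lean on these libraries where they do the work, as an engineer would, in place of code of your own. Each camera call takes 0.05 s, during which the arm holds its last target. There are 200 camera calls.

## Working session

There is one attempt and no reset: what is moved stays moved. The work goes in short steps, Python scripts to look and compute and a tool call to move; the robot and the scene stay as the last step left them, time stands still between calls to the robot, and variables do not carry over. Pictures are saved under pics/ and viewed, at most 10 in all, crops included, and the job is handed in when it is done.

Besides the shell and the picture viewer there is one more tool, called after "Emit:" by a JSON object that holds its "op" and its "data", one argument or row to a line. send_rows: Moves the arm, as the interface text tells. Its arguments: {"type":"object","properties":{"deltas":{"type":"array"}},"required":["deltas"]}

```bash
mkdir -p pics && python3 - <<'E'
from workcell import robot, cams
import cv2,pickle
print(robot.sense())
d={}
for n in ("side","top","wrist"):
    f=cams.grab_frame(n); d[n]=f
    cv2.imwrite(f"pics/{n}0.png",f["color"][:,:,::-1])
    print(n,{k:v for k,v in f.items() if k!="color"})
pickle.dump(d,open("f0.pkl","wb"))
E
```

```text
{'time_s': 0.0, 'qpos': array([ 1.04788662,  0.47780686,  0.02231705,  1.55647593, -0.01149927,
        1.10929489, -0.08310813]), 'joint_velocities': array([-0.0007784 ,  0.00081049,  0.00142748,  0.00162448, -0.00138901,
        0.00121195,  0.00065454]), 'joint_efforts': array([-2.12438777e-04, -5.96443534e+01,  1.60789009e+00, -2.81196696e+01,
        1.24652154e-02,  9.27776797e-03,  2.43896892e-05]), 'eef_pos': array([ 0.27178956, -0.61720213,  0.23031041]), 'tcp_rot': array([-3.07250479e+00, -6.46603998e-01,  7.97139132e-04]), 'force': array([-0.42608031, -0.21701136,  0.43288307]), 'ft_torque': array([-0.0545211 , -0.03035043,  0.02140449]), 'gripper_force': 0.0, 'width': 0.9960490341109999}
side {'K': array([[441.64436201,   0.        , 315.04053734],
       [  0.        , 441.64436201, 201.2184112 ],
       [  0.        ,   0.        ,   1.        ]]), 'k1': -0.013320762348099393, 'R': array([[-0.98398818, -0.17761186,  0.01487558],
       [-0.11058622,  0.54293792, -0.83245967],
       [ 0.1397782 , -0.82077551, -0.55388592]]), 't': array([0.55227717, 0.13914405, 1.1783440
[... 249 characters left out ...]
,
       [-0.98440405,  0.03244215, -0.1729051 ],
       [ 0.17354981,  0.01821658, -0.9846566 ]]), 't': array([0.05499439, 0.55744486, 1.5047632 ])}
wrist {'K': array([[289.21301492,   0.        , 317.41198646],
       [  0.        , 289.21301492, 195.59805759],
       [  0.        ,   0.        ,   1.        ]]), 'k1': -0.04369791157987493, 'T_tool_cam': array([[-2.24099659e-03, -9.51084962e-01, -3.08921306e-01,
         7.91207432e-02],
       [ 9.99997444e-01, -2.03870953e-03, -9.77611090e-04,
        -5.28422063e-05],
       [ 2.99990398e-04, -3.08922707e-01,  9.51087100e-01,
        -1.42121851e-01],
       [ 0.00000000e+00,  0.00000000e+00,  0.00000000e+00,
         1.00000000e+00]])}
```

View pics/top0.png

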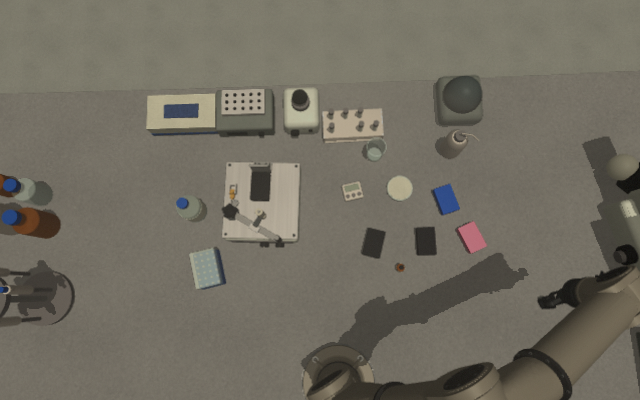

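View pics/side0.png

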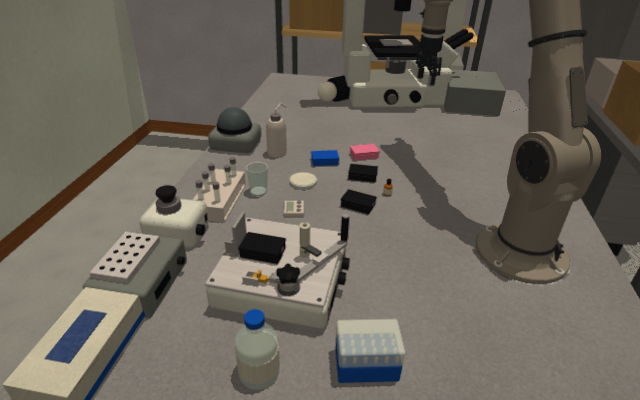

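Top picture: black boxes lie at (373,243) and (426,241), and the base box is in the bay at (260,185). The lookalikes are blue (446,199) and pink (472,237). Vial is at (400,267), dish (400,188), timer (353,191). One close crop will check the choice and the shaker features.

```bash
cat > h.py <<'E'
import numpy as np, cv2, pickle
from scipy.spatial.transform import Rotation as Rn
from scipy.optimize import minimize, least_squares
def dist(s,k1):
    return s*(1+k1*(s**2).sum(-1,keepdims=True))
def Rt(f,pose=None):
    if "R" in f: return f["R"],f["t"]
    p,r=pose; T=np.eye(4);T[:3,:3]=Rn.from_rotvec(r).as_matrix();T[:3,3]=p
    C=np.linalg.inv(T@f["T_tool_cam"]); return C[:3,:3],C[:3,3]
def proj(f,X,pose=None):
    R,t=Rt(f,pose); c=np.atleast_2d(X)@R.T+t
    s=dist(c[:,:2]/c[:,2:],f["k1"]); K=f["K"]
    return s*[K[0,0],K[1,1]]+[K[0,2],K[1,2]]
def unproj(f,uv,z,pose=None):
    R,t=Rt(f,pose); K=f["K"]; d=(np.atleast_2d(uv)-[K[0,2],K[1,2]])/[K[0,0],K[1,1]]
    s=d.copy()
    for _ in range(10): s=d/(1+f["k1"]*(s**2).sum(-1,keepdims=True))
    ray=np.c_[s,np.ones(len(s))]@R; C=-R.T@t
    return C+ray*((z-C[2])/ray[:,2])[:,None]
def corners(x,y,yaw,z0,L=.095,W=.062,H=.032):
    c,s=np.cos(yaw),np.sin(yaw)
    return np.array([[x+c*a*L/2-s*b*W/2,y+s*a*L/2+c*b*W/2,z0+h*H] for a in(-1,1) for b in(-1,1) for h in(0,1)])
def local(x,y,yaw,p):
    c,s=np.cos(yaw),np.sin(yaw); return np.array([x+c*p[0]-s*p[1],y+s*p[0]+c*p[1]])
def mask(f,c,half,thr=60,S=1):
    g=f["color"].max(2); m=np.zeros(g.shape,np.uint8)
    u,v=map(int,c); sl=(slice(max(v-half,0),v+half),slice(max(u-half,0),u+half))
    m[sl]=(g[sl]<thr); n,l,st,ce=cv2.connectedComponentsWithStats(m)
    k=1+np.argmax(st[1:,4]); return (l==k).astype(np.uint8)
def fitbox(views,x0,z0):
    """views: (frame,mask,pose)"""
    def cost(p):
        c=0
        for f,m,po in views:
            hull=cv2.convexHull((proj(f,corners(*p,z0),po)*16).astype(np.int32).reshape(-1,1,2))
            S=np.zeros((400,640),np.uint8)
            cv2.fillConvexPoly(S,hull,255,cv2.LINE_AA,4)
            a=S/255.; c+=np.abs(a-m).sum()/m.sum()
        return c
    best=None
    for dy in np.arange(0,np.pi,np.pi/8):
        r=minimize(cost,[x0[0],x0[1],dy],method="Nelder-Mead",options=dict(initial_simplex=[[x0[0],x0[1],dy],[x0[0]+.015,x0[1],dy],[x0[0],x0[1]+.015,dy],[x0[0],x0[1],dy+.25]]))
        if best is None or r.fun<best.fun: best=r
    return best.x,best.fun
E
python3 - <<'E'
from h import *
d=pickle.load(open("f0.pkl","rb")); t,s=d["top"],d["side"]
for n,u,us in (("A",(373,243),(359,201)),("B",(426,241),(363,172))):
    x0=unproj(t,u,.03)[0][:2]
    mt,ms=mask(t,u,25),mask(s,us,25)
    print(n,x0,mt.sum(),ms.sum(),fitbox([(t,mt,None)],x0,0),fitbox([(t,mt,None),(s,ms,None)],x0,0))
u=(260,185);x0=unproj(t,u,.12)[0][:2]
print("base",x0,unproj(t,[(231,211)],.14),unproj(t,[[279,239]],.18))
print("bystand",[unproj(t,[u],z)[0].round(3) for u,z in (((400,188),.016),((400,267),.05),((353,191),.018),((446,199),.03),((472,237),.03))])
a=cv2.resize(t["color"][150:250,210:310],None,fx=4,fy=4,interpolation=3)
b=cv2.resize(t["color"][170:270,345:445],None,fx=4,fy=4,interpolation=3)
cv2.imwrite("pics/c1.png",np.hstack([a,b])[:,:,::-1])
E
```

```text
A [ 0.44957463 -0.1323481 ] 471 606 (array([ 0.45157927, -0.13345311,  2.82149995]), np.float64(0.2643686774072686)) (array([ 0.45254533, -0.1360621 ,  2.88740124]), np.float64(0.48551646846962704))
B [ 0.45091203 -0.31191655] 519 456 (array([ 0.45408238, -0.31161033,  0.03484336]), np.float64(0.23152366919792966)) (array([ 0.45375144, -0.31380356,  3.15219961]), np.float64(0.4623608352173645))
base [0.64381744 0.2386113 ] [[0.55604045 0.32961715 0.14      ]] [[0.45554359 0.17110805 0.18      ]]
bystand [array([ 0.641, -0.237,  0.016]), array([ 0.365, -0.216,  0.05 ]), array([ 0.636, -0.072,  0.018]), array([ 0.594, -0.39 ,  0.03 ]), array([ 0.46 , -0.467,  0.03 ])]
```

View pics/c1.png

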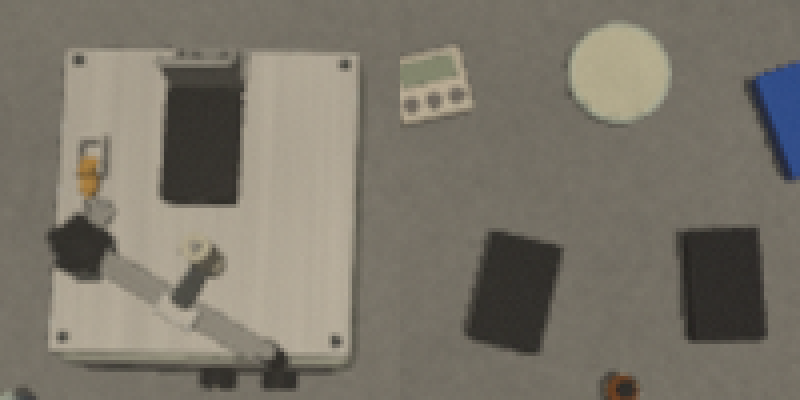

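The crop confirms two plain black boxes, at crop (513,292) and (723,285); only blue sits beside them. The shaker screws are at crop (78,60), (344,64), (62,337) and (335,341), the knob at (82,246) and the handle top at about (275,352).

```bash
cat >> h.py <<'E'
def delta(x,y,z,yaw):
    """tool down with tool x at world angle yaw (mod pi chosen nearest)"""
    from workcell import robot
    s=robot.sense(); R=Rn.from_rotvec(s["tcp_rot"]).as_matrix()
    cur=np.arctan2(R[1,0],R[0,0]); yaw=yaw+np.pi*round((cur-yaw)/np.pi)
    c,n=np.cos(yaw),np.sin(yaw); T=np.array([[c,n,0],[n,-c,0],[0,0,-1.]])
    print("pos",s["eef_pos"].round(4),"tooldown err",R[:,2].round(4),"yaw",round(cur,4),"t",s["time_s"],"w",round(s["width"],3),"q7",s["qpos"][6].round(2))
    print("LIN",(R.T@(np.array([x,y,z])-s["eef_pos"])/.025).round(3).tolist(),"DR",Rn.from_matrix(R.T@T).as_rotvec().round(4).tolist())
E
python3 - <<'E'
from h import *
d=pickle.load(open("f0.pkl","rb")); t=d["top"]
sc=np.array([(229.5,165),(296,166),(225.5,234.3),(293.8,235.3)])
P=unproj(t,sc,.093)[:,:2]; print(P.round(4),P.mean(0).round(4))
K=unproj(t,[(230.5,211.5)],.14)[0,:2];H=unproj(t,[(279,238.5)],.18)[0,:2]
def res(p):
    x,y,w,a,b=p
    m=[local(x,y,w,q) for q in((a,b),(a,-b),(-a,b),(-a,-b))]
    return np.r_[(np.array(m)-P).ravel(),local(x,y,w,(-.0475,.095))-K,local(x,y,w,(-.1365,-.067))-H]
r=least_squares(res,[.6,.24,0,.11,.12]);print(r.x.round(4),(r.fun*1e3).round(1))
print("bay",local(*r.x[:3],(.043,0)))
delta(.44,-.312,.25,.035)
E
```

```text
[[0.7234 0.346 ]
 [0.7122 0.1205]
 [0.4872 0.3578]
 [0.4766 0.1322]] [0.5998 0.2391]
[ 0.5989  0.2372 -0.0422  0.1181  0.1129] [-1.8 -1.   0.  -1.1 -1.5 -2.8 -0.4 -2.9  1.   2.9  2.6  4.9]
bay [0.64188566 0.23535439]
pos [ 0.2718 -0.6174  0.2305] tooldown err [-6.0e-04  1.2e-03 -1.0e+00] yaw 0.4148 t 0.15 w 0.999 q7 -0.08
LIN [11.078, -8.47, -0.768] DR [-0.0013, 0.0003, 0.3798]
```

Emit:
{"op": "send_rows", "data": {
  "deltas": [
    {"grip": 0, "linear": [2, -1.5, -0.7], "dr": [0, 0, 0.1]},
    {"grip": 0, "linear": [4, -3, -0.7], "dr": [0, 0, 0.2]},
    {"grip": 0, "linear": [6, -4.5, -0.7], "dr": [0, 0, 0.3]},
    {"grip": 0, "linear": [8, -6, -0.7], "dr": [0, 0, 0.38]},
    {"grip": 0, "linear": [9.5, -7.3, -0.7], "dr": [0, 0, 0.38]},
    {"grip": 0, "linear": [11, -8.4, -0.7], "dr": [0, 0, 0.38]},
    {"grip": 0, "linear": [11, -8.4, -0.7], "dr": [0, 0, 0.38]},
    {"grip": 0, "linear": [11, -8.4, -0.7], "dr": [0, 0, 0.38]}
  ]
}}

```text
time_s: 0.95
eef_pos: [0.4432, -0.3073, 0.2488]
tcp_rot: [-3.138, -0.073, -0.003]
force: [0.7, -0.2, -0.4]
width: 1.001
gripper_force: 0.0
```

```bash
cat >> h.py <<'E'
def wrist(name=None):
    from workcell import robot,cams
    s=robot.sense(); f=cams.grab_frame("wrist"); po=(s["eef_pos"],s["tcp_rot"])
    pickle.dump((f,po),open("w.pkl","wb"))
    if name: cv2.imwrite(f"pics/{name}.png",f["color"][:,:,::-1])
    return f,po
E
python3 - <<'E'
from h import *
f,po=wrist("w1")
u=proj(f,[.454,-.312,.03],po)[0]; m=mask(f,u,110)
print(po[0],u,m.sum(),np.argwhere(m).min(0),np.argwhere(m).max(0)); b,c=fitbox([(f,m,po)],[.454,-.312],0);print(b,c)
delta(b[0],b[1],.10,b[2])
E
```

```text
[ 0.44318669 -0.30728493  0.24881779] [322.29902109 159.11975712] 3540 [121 299] [195 349]
[ 0.45092027 -0.31313553  3.12164356] 0.10829068350504042
pos [ 0.4411 -0.3111  0.2488] tooldown err [ 5.0e-04  1.1e-03 -1.0e+00] yaw 0.0421 t 1.0 w 1.001 q7 -1.04
LIN [0.386, 0.106, 5.951] DR [-0.0011, -0.0005, 0.0621]
```

View pics/w1.png

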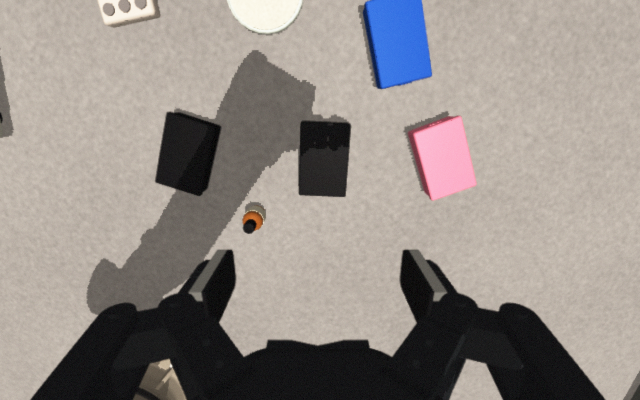

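The wrist view shows the black boxes at (325,158) and (188,152), pink and blue to the right, and the vial at (252,220). The arm was still settling, so I'll re-measure now that it is at rest.

```bash
python3 - <<'E'
from h import *
f,po=wrist("w2")
for x0 in ((.45,-.135),(.452,-.312)):
    u=proj(f,[*x0,.02],po)[0]; m=mask(f,u,60,50)
    b,c=fitbox([(f,m,po)],x0,0);print(u,m.sum(),b,c)
delta(b[0],b[1],.10,b[2])
print(unproj(f,[(252,228)],0,po))
E
```

```text
[183.00401445 153.74128685] 3923 [ 0.44910695 -0.13698205 -0.2906136 ] 0.14714929050896422
[318.90716222 157.26010412] 3519 [ 0.45067858 -0.31326173 -0.0151903 ] 0.11904228585438155
pos [ 0.4396 -0.3137  0.2487] tooldown err [-3.e-04  0.e+00 -1.e+00] yaw 0.0379 t 1.05 w 0.999 q7 -1.04
LIN [0.446, 0.001, 5.949] DR [-0.0, 0.0003, 0.0531]
[[ 0.33906573 -0.21767997  0.        ]]
```

Emit:
{"op": "send_rows", "data": {
  "deltas": [
    {"grip": 0, "linear": [0.3, 0, 1.5], "dr": [0, 0, 0.045]},
    {"grip": 0, "linear": [0.45, 0, 3], "dr": [0, 0, 0.045]},
    {"grip": 0, "linear": [0.45, 0, 4.5], "dr": [0, 0, 0.045]},
    {"grip": 0, "linear": [0.45, 0, 6], "dr": [0, 0, 0.045]},
    {"grip": 0, "linear": [0.45, 0, 7], "dr": [0, 0, 0.045]},
    {"grip": 0, "linear": [0.45, 0, 8], "dr": [0, 0, 0.045]},
    {"grip": 0, "linear": [0.45, 0, 8.8], "dr": [0, 0, 0.045]},
    {"grip": 0, "linear": [0.45, 0, 8.8], "dr": [0, 0, 0.045]}
  ]
}}

```text
time_s: 1.85
eef_pos: [0.4473, -0.3152, 0.0261]
tcp_rot: [-3.14, 0.02, 0.008]
force: [-0.6, -0.1, 0.2]
width: 0.998
gripper_force: 0.0
```

```bash
python3 - <<'E'
from h import *
f,po=wrist("w3")
u=proj(f,[.451,-.313,.03],po)[0]; print(u); delta(.451,-.313,.004,-.005)
E
```

```text
[313.53480684 249.7409611 ]
pos [ 0.4485 -0.3155  0.0277] tooldown err [-3.1e-03  6.0e-04 -1.0e+00] yaw -0.0127 t 1.9 w 1.004 q7 -1.12
LIN [0.103, -0.103, 0.948] DR [-0.0006, 0.0031, -0.0077]
```

View pics/w3.png

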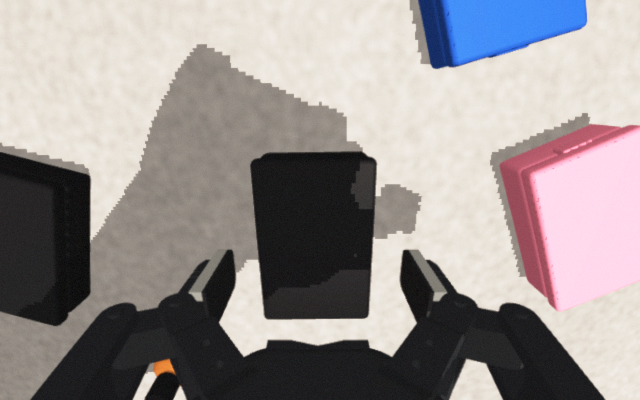

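The box spans cols 251–376 and rows 155–318, centred between the fingers. The vial at (165,370) stands clear.

```bash
python3 - <<'E'
from h import *
f,po=wrist()
m=mask(f,(313,240),85,60); m[322:]=0; print(m.sum(),fitbox([(f,m,po)],[.451,-.313],0))
print(unproj(f,[(255,158),(373,158),(267,318),(368,318)],.032,po).round(4))
delta(.451,-.313,.004,-.005)
E
```

```text
18068 (array([ 0.45003622, -0.31283764, -0.0152852 ]), np.float64(0.10700056865783727))
[[ 0.5023 -0.2861  0.032 ]
 [ 0.5015 -0.3429  0.032 ]
 [ 0.4075 -0.2851  0.032 ]
 [ 0.4067 -0.3445  0.032 ]]
pos [ 0.4495 -0.3157  0.0289] tooldown err [-9.e-04 -3.e-04 -1.e+00] yaw -0.0124 t 1.95 w 1.001 q7 -1.12
LIN [0.058, -0.111, 0.994] DR [0.0004, 0.0009, -0.0074]
```

Emit:
{"op": "send_rows", "data": {
  "deltas": [
    {"grip": 0, "linear": [0.2, -0.04, 0.4], "dr": [0, 0, 0]},
    {"grip": 0, "linear": [0.2, -0.04, 0.7], "dr": [0, 0, 0]},
    {"grip": 0, "linear": [0.2, -0.04, 0.95], "dr": [0, 0, 0]},
    {"grip": 0, "linear": [0.2, -0.04, 0.95], "dr": [0, 0, 0]},
    {"grip": 0.15, "linear": [0.2, -0.04, 0.95], "dr": [0, 0, 0]},
    {"grip": 0.3, "linear": [0.2, -0.04, 0.95], "dr": [0, 0, 0]},
    {"grip": 0.5, "linear": [0.2, -0.04, 0.95], "dr": [0, 0, 0]},
    {"grip": 0.5, "linear": [0.2, -0.04, 0.95], "dr": [0, 0, 0]},
    {"grip": 0.5, "linear": [0.2, -0.04, 0.95], "dr": [0, 0, 0]},
    {"grip": 0.5, "linear": [0.2, -0.04, 0.95], "dr": [0, 0, 0]}
  ]
}}

```text
time_s: 2.95
eef_pos: [0.4556, -0.3136, 0.0057]
tcp_rot: [3.141, -0.016, 0.001]
force: [-1.5, 0.4, 6.4]
width: 0.715
gripper_force: 65.5
```

```bash
python3 - <<'E'
from h import *
delta(.5,-.2,.22,-.0)
E
```

```text
pos [ 0.4556 -0.3136  0.0057] tooldown err [ 6.e-04 -4.e-04 -1.e+00] yaw -0.0103 t 2.95 w 0.715 q7 -1.13
LIN [1.735, -4.56, -8.574] DR [0.0004, -0.0006, -0.0103]
```

Gripped at 61 mm. I'll lift it and carry it over to the shaker.

Emit:
{"op": "send_rows", "data": {
  "deltas": [
    {"grip": 0.5, "linear": [0, 0, -0.5], "dr": [0, 0, 0]},
    {"grip": 0.5, "linear": [0, 0, -1.5], "dr": [0, 0, 0]},
    {"grip": 0.5, "linear": [0, 0, -3], "dr": [0, 0, 0]},
    {"grip": 0.5, "linear": [0, 0, -4.7], "dr": [0, 0, 0]},
    {"grip": 0.5, "linear": [0.2, -1, -6.2], "dr": [0, 0, 0]},
    {"grip": 0.5, "linear": [0.5, -2.3, -7.5], "dr": [0, 0, 0.01]},
    {"grip": 0.5, "linear": [0.8, -3.8, -8.6], "dr": [0, 0, 0.01]},
    {"grip": 0.5, "linear": [1, -5.4, -9.4], "dr": [0, 0, 0.01]},
    {"grip": 0.5, "linear": [1.3, -7, -9.8], "dr": [0, 0, 0.02]},
    {"grip": 0.5, "linear": [1.6, -8.7, -9.8], "dr": [0, 0, 0.02]}
  ]
}}

```text
time_s: 3.95
eef_pos: [0.4984, -0.0952, 0.2527]
tcp_rot: [3.14, -0.049, 0.007]
force: [-0.0, 0.1, -1.8]
width: 0.716
gripper_force: 65.3
```

```bash
python3 - <<'E'
from h import *
delta(.56,.24,.25,-.045)
E
```

```text
pos [ 0.4984 -0.0952  0.2527] tooldown err [ 4.3e-03 -9.0e-04 -1.0e+00] yaw -0.0315 t 3.95 w 0.716 q7 -1.57
LIN [2.042, -13.48, 0.107] DR [0.0008, -0.0043, 0.0135]
```

Emit:
{"op": "send_rows", "data": {
  "deltas": [
    {"grip": 0.5, "linear": [0.3, -1.7, 0], "dr": [0, 0, 0]},
    {"grip": 0.5, "linear": [0.6, -3.5, 0], "dr": [0, 0, 0.01]},
    {"grip": 0.5, "linear": [0.9, -5.3, 0], "dr": [0, 0, 0.01]},
    {"grip": 0.5, "linear": [1.2, -7.1, 0], "dr": [0, 0, 0.01]},
    {"grip": 0.5, "linear": [1.5, -9, 0], "dr": [0, 0, 0.01]},
    {"grip": 0.5, "linear": [1.8, -10.8, 0], "dr": [0, 0, 0.01]},
    {"grip": 0.5, "linear": [2, -12.4, 0], "dr": [0, 0, 0.01]},
    {"grip": 0.5, "linear": [2, -13.5, 0], "dr": [0, 0, 0.01]},
    {"grip": 0.5, "linear": [2, -13.5, 0], "dr": [0, 0, 0.01]},
    {"grip": 0.5, "linear": [2, -13.5, 0], "dr": [0, 0, 0.01]}
  ]
}}

```text
time_s: 4.95
eef_pos: [0.5572, 0.2397, 0.2501]
tcp_rot: [3.14, -0.061, -0.001]
force: [0.2, -1.5, -1.6]
width: 0.715
gripper_force: 65.3
```

```bash
python3 - <<'E'
from h import *
f,po=wrist();f,po=wrist("w4")
print(proj(f,[.642,.235,.124],po)); delta(.642,.235,.25,-.045)
E
```

```text
[[317.23176782  95.76562465]]
pos [0.5579 0.2378 0.2502] tooldown err [ 1.0e-04 -1.2e-03 -1.0e+00] yaw -0.042 t 5.05 w 0.714 q7 -2.23
LIN [3.367, -0.03, 0.007] DR [0.0012, -0.0001, 0.003]
```

View pics/w4.png

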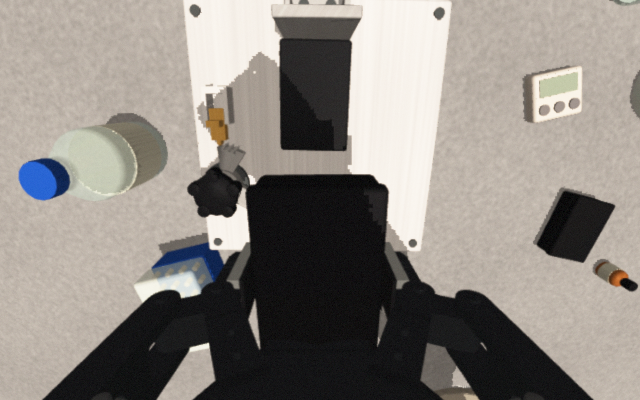

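The base box spans cols 280–351 and rows 40–151. The platform screws are at (195,10), (438,13), (217,241) and (412,243). The second loose box is at (575,226), and the held box's far edge is at about row 185.

```bash
python3 - <<'E'
from h import *
f,po=pickle.load(open("w.pkl","rb"))
m=mask(f,(315,95),62,50); m[153:]=0
rr=np.argwhere(m);print(m.sum(),rr.min(0),rr.max(0))
b,c=fitbox([(f,m,po)],[.642,.235],.092);print("base",b,c)
P=unproj(f,[(195,10),(438,13),(217,241),(412,243)],.093,po)[:,:2];print(P.round(4),P.mean(0).round(4))
v=(P[0]+P[1]-P[2]-P[3]);w=P[0]+P[2]-P[1]-P[3];yw=np.arctan2(v[1],v[0]);print(yw,np.arctan2(-w[0],w[1]),"bay",local(*P.mean(0),yw,(.043,0)))
print("corners",unproj(f,[(281,40),(351,40),(282,150),(348,150)],.124,po).round(4).tolist())
# row/col profiles
g=f["color"].max(2).astype(int);print(g[28:52,315],g[140:160,315],g[100,272:290],g[100,342:358])
E
```

```text
7432 [ 39 280] [150 350]
base [ 0.64046003  0.23788186 -0.07363497] 0.0964261592688744
[[0.7239 0.3441]
 [0.7118 0.1204]
 [0.4895 0.3574]
 [0.4772 0.1324]] [0.6006 0.2386]
-0.05392484806101415 -0.05447788704918232 bay [0.64353442 0.23626043]
corners [[0.6882, 0.2635, 0.124], [0.6857, 0.2047, 0.124], [0.5955, 0.2698, 0.124], [0.5929, 0.2085, 0.124]]
[79 82 80 82 80 82 79 82 78 78 76 44 31 42 43 43 43 41 42 46 45 45 45 46] [ 20  21  16  20  22  14  11  17  16  21  71 149 168 163 166 165 166 168
 167 168] [173 168 169 171 171 167 164 138  62  18  25  24  24  23  27  21  21  20] [ 46  41  47  47  44  42  82 193 244 246 247 247 246 246 244 245]
```

Emit:
{"op": "send_rows", "data": {
  "deltas": [
    {"grip": 0.5, "linear": [0.8, 0, 0], "dr": [0, 0, 0.012]},
    {"grip": 0.5, "linear": [1.8, -0.1, 0], "dr": [0, 0, 0.012]},
    {"grip": 0.5, "linear": [2.8, -0.1, 0], "dr": [0, 0, 0.012]},
    {"grip": 0.5, "linear": [3.35, -0.1, 0], "dr": [0, 0, 0.012]},
    {"grip": 0.5, "linear": [3.35, -0.1, 0.8], "dr": [0, 0, 0.012]},
    {"grip": 0.5, "linear": [3.35, -0.1, 1.8], "dr": [0, 0, 0.012]},
    {"grip": 0.5, "linear": [3.35, -0.1, 2.8], "dr": [0, 0, 0.012]},
    {"grip": 0.5, "linear": [3.35, -0.1, 3.6], "dr": [0, 0, 0.012]},
    {"grip": 0.5, "linear": [3.35, -0.1, 4.2], "dr": [0, 0, 0.012]},
    {"grip": 0.5, "linear": [3.35, -0.1, 4.2], "dr": [0, 0, 0.012]}
  ]
}}

```text
time_s: 6.05
eef_pos: [0.6404, 0.2365, 0.1428]
tcp_rot: [3.138, -0.084, -0.006]
force: [0.0, -0.2, -2.2]
width: 0.718
gripper_force: 65.4
```

```bash
python3 - <<'E'
from h import *
from workcell import cams
s=cams.grab_frame("side"); pickle.dump(s,open("s.pkl","wb"))
delta(.6415,.2367,.1297,-.054)
a=cv2.resize(s["color"][190:300,200:360],None,fx=5,fy=5,interpolation=3);cv2.imwrite("pics/s1.png",a[:,:,::-1])
E
```

```text
pos [0.6413 0.2374 0.1445] tooldown err [-0.0014 -0.0011 -1.    ] yaw -0.0535 t 6.1 w 0.712 q7 -2.21
LIN [0.011, 0.025, 0.591] DR [0.0012, 0.0014, 0.0005]
```

View pics/s1.png

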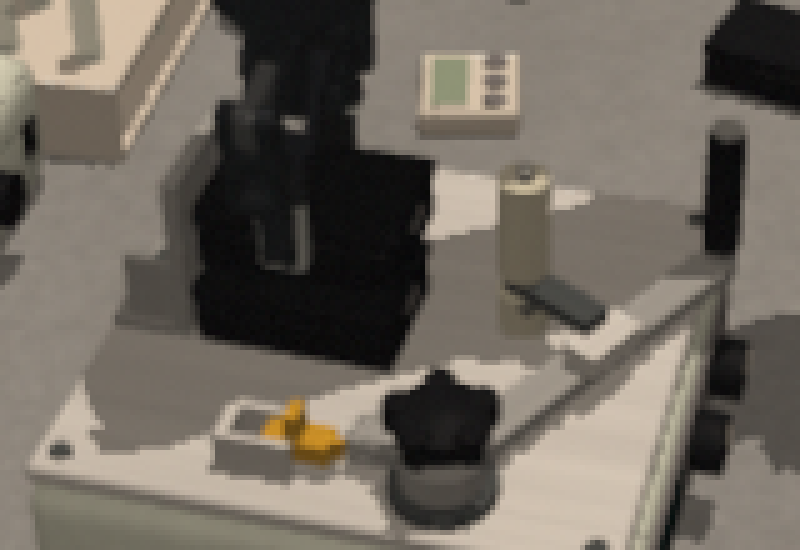

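The side crop shows the held box level over the base, its ends in line at about crop col 430. I'll lower it slowly.

Emit:
{"op": "send_rows", "data": {
  "deltas": [
    {"grip": 0.5, "linear": [0, 0, 0.2], "dr": [0, 0, 0]},
    {"grip": 0.5, "linear": [0, 0, 0.35], "dr": [0, 0, 0]},
    {"grip": 0.5, "linear": [0, 0, 0.42], "dr": [0, 0, 0]},
    {"grip": 0.5, "linear": [0, 0, 0.46], "dr": [0, 0, 0]},
    {"grip": 0.5, "linear": [0, 0, 0.5], "dr": [0, 0, 0]},
    {"grip": 0.5, "linear": [0, 0, 0.53], "dr": [0, 0, 0]},
    {"grip": 0.5, "linear": [0, 0, 0.56], "dr": [0, 0, 0]},
    {"grip": 0.5, "linear": [0, 0, 0.56], "dr": [0, 0, 0]}
  ]
}}

```text
time_s: 6.9
eef_pos: [0.6415, 0.2386, 0.131]
tcp_rot: [3.14, -0.082, -0.0]
force: [-0.0, -0.1, -0.6]
width: 0.709
gripper_force: 65.4
```

```bash
python3 - <<'E'
from h import *
from workcell import robot
for _ in range(3):
    pickle.dump(0,open("x","wb")); print(robot.sense()["force"].round(2)); delta(.6415,.2367,.1297,-.054); wrist()
E
```

```text
[-0.01 -0.11 -0.57]
pos [0.6415 0.2386 0.131 ] tooldown err [-0.e+00 -1.e-04 -1.e+00] yaw -0.0523 t 6.9 w 0.709 q7 -2.22
LIN [0.003, 0.075, 0.052] DR [0.0001, 0.0, 0.0017]
[ 0.98 -0.62 -0.67]
pos [0.6415 0.2387 0.131 ] tooldown err [-1.e-04 -0.e+00 -1.e+00] yaw -0.0522 t 6.95 w 0.711 q7 -2.22
LIN [0.005, 0.078, 0.052] DR [0.0, 0.0001, 0.0018]
[-0.7  -0.15 -0.75]
pos [0.6416 0.2386 0.1311] tooldown err [ 0. -0. -1.] yaw -0.0522 t 7.0 w 0.71 q7 -2.22
LIN [0.002, 0.077, 0.054] DR [0.0, -0.0, 0.0018]
```

Touching lightly but 1.9 mm off in y. I'll lift slightly, shift, and set it down again.

Emit:
{"op": "send_rows", "data": {
  "deltas": [
    {"grip": 0.5, "linear": [0, 0, -0.15], "dr": [0, 0, 0]},
    {"grip": 0.5, "linear": [0, 0.05, -0.15], "dr": [0, 0, 0.002]},
    {"grip": 0.5, "linear": [0, 0.08, -0.1], "dr": [0, 0, 0.002]},
    {"grip": 0.5, "linear": [0, 0.08, -0.05], "dr": [0, 0, 0.002]},
    {"grip": 0.5, "linear": [0, 0.08, 0], "dr": [0, 0, 0.002]},
    {"grip": 0.5, "linear": [0, 0.08, 0.03], "dr": [0, 0, 0.002]},
    {"grip": 0.5, "linear": [0, 0.08, 0.05], "dr": [0, 0, 0.002]},
    {"grip": 0.5, "linear": [0, 0.08, 0.07], "dr": [0, 0, 0.002]},
    {"grip": 0.5, "linear": [0, 0.08, 0.07], "dr": [0, 0, 0.002]}
  ]
}}

```text
time_s: 7.95
eef_pos: [0.6414, 0.2367, 0.1297]
tcp_rot: [-3.14, 0.085, -0.0]
force: [-2.0, -0.3, 2.8]
width: 0.714
gripper_force: 65.9
```

In contact and on target, so I'll release and rise.

Emit:
{"op": "send_rows", "data": {
  "deltas": [
    {"grip": 0.2, "linear": [0, 0, 0], "dr": [0, 0, 0]},
    {"grip": 0.0, "linear": [0, 0, 0], "dr": [0, 0, 0]},
    {"grip": 0, "linear": [0, 0, 0], "dr": [0, 0, 0]},
    {"grip": 0, "linear": [0, 0, -0.5], "dr": [0, 0, 0]},
    {"grip": 0, "linear": [0, 0, -1.5], "dr": [0, 0, 0]},
    {"grip": 0, "linear": [0, 0, -3], "dr": [0, 0, 0]},
    {"grip": 0, "linear": [-1, 0, -4.8], "dr": [0, 0, 0]},
    {"grip": 0, "linear": [-2.4, 0, -4.8], "dr": [0, 0, 0]},
    {"grip": 0, "linear": [-3.4, 0, -4.8], "dr": [0, 0, 0]},
    {"grip": 0, "linear": [-3.4, 0, -4.8], "dr": [0, 0, 0]}
  ]
}}

```text
time_s: 8.95
eef_pos: [0.5537, 0.2426, 0.2512]
tcp_rot: [-3.14, 0.08, -0.001]
force: [0.2, 0.3, 0.4]
width: 1.0
gripper_force: 0.0
```

```bash
python3 - <<'E'
from h import *
wrist();wrist();f,po=wrist("w5")
g=f["color"][0:220,180:450];cv2.imwrite("pics/w5c.png",cv2.resize(g,None,fx=2.5,fy=2.5,interpolation=3)[:,:,::-1])
m=mask(f,proj(f,[.641,.2367,.156],po)[0],75,50)
rr=np.argwhere(m);print(m.sum(),rr.min(0),rr.max(0))
print(fitbox([(f,m,po)],[.641,.237],.124))
delta(.445,-.137,.15,-.29)
E
```

```text
9570 [ 32 277] [157 357]
(array([ 0.63769847,  0.2367744 , -0.04463691]), np.float64(0.08403097916282501))
pos [0.5574 0.241  0.2501] tooldown err [ 1.5e-03  2.0e-04 -1.0e+00] yaw -0.0547 t 9.1 w 1.0 q7 -2.25
LIN [-3.67, 15.345, 3.993] DR [-0.0005, -0.0014, 0.2353]
```

View pics/w5c.png

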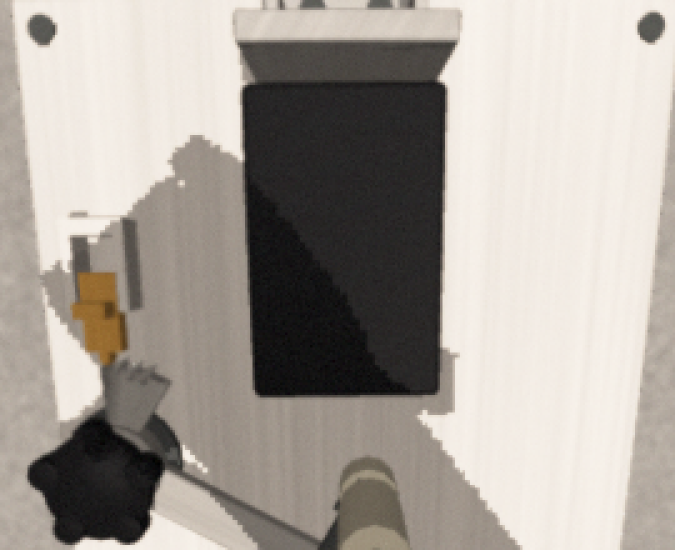

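The placed box hides the base squarely; its corners are at crop (244,84), (445,84), (255,395) and (438,395). Next is the other box.

Emit:
{"op": "send_rows", "data": {
  "deltas": [
    {"grip": 0, "linear": [-0.4, 1.6, 0], "dr": [0, 0, 0.05]},
    {"grip": 0, "linear": [-0.8, 3.4, 0], "dr": [0, 0, 0.1]},
    {"grip": 0, "linear": [-1.3, 5.3, 0], "dr": [0, 0, 0.15]},
    {"grip": 0, "linear": [-1.7, 7.2, 0], "dr": [0, 0, 0.2]},
    {"grip": 0, "linear": [-2.2, 9.1, 0], "dr": [0, 0, 0.235]},
    {"grip": 0, "linear": [-2.6, 11, 0.5], "dr": [0, 0, 0.235]},
    {"grip": 0, "linear": [-3.1, 12.8, 1.5], "dr": [0, 0, 0.235]},
    {"grip": 0, "linear": [-3.5, 14.4, 2.8], "dr": [0, 0, 0.235]},
    {"grip": 0, "linear": [-3.7, 15.3, 4], "dr": [0, 0, 0.235]},
    {"grip": 0, "linear": [-3.7, 15.3, 5], "dr": [0, 0, 0.235]}
  ]
}}

```text
time_s: 10.1
eef_pos: [0.4421, -0.1408, 0.1227]
tcp_rot: [3.105, -0.465, -0.002]
force: [0.2, 1.6, -0.1]
width: 0.999
gripper_force: 0.0
```

```bash
python3 - <<'E'
from h import *
f,po=pickle.load(open("w.pkl","rb"))
for z in (.156,): 
    Q=unproj(f,[(277.6,33.6),(358,33.6),(282,158),(355.2,158)],z,po); print(Q.round(4).tolist(),Q.mean(0))
wrist();wrist();f,po=wrist()
u=proj(f,[.449,-.137,.03],po)[0]; m=mask(f,u,110,60); m[330:]=0
rr=np.argwhere(m);print(u,m.sum(),rr.min(0),rr.max(0))
r=cv2.minAreaRect(rr[:,::-1].astype(np.float32));bx=cv2.boxPoints(r);print(r)
W=unproj(f,bx,.032,po);print(W.round(4).tolist(),W.mean(0))
print(fitbox([(f,m,po)],[.449,-.137],0)); delta(.449,-.137,.0055,-.29)
cv2.imwrite("pics/w6.png",f["color"][:,:,::-1])
E
```

```text
[[0.6863, 0.2638, 0.156], [0.683, 0.2045, 0.156], [0.5935, 0.2689, 0.156], [0.5901, 0.2085, 0.156]] [0.6382353  0.23641248 0.156     ]
[315.20213218 190.50069775] 7910 [129 274] [239 350]
((312.6935729980469, 183.98583984375), (109.12013244628906, 75.86175537109375), 88.83085632324219)
[[0.5065, -0.1205, 0.032], [0.4904, -0.1778, 0.032], [0.3982, -0.1554, 0.032], [0.4163, -0.0905, 0.032]] [ 0.45286503 -0.13602337  0.032     ]
(array([ 0.44962511, -0.13524234, -0.27738539]), np.float64(0.08265585880369847))
pos [ 0.4432 -0.1362  0.1234] tooldown err [-2.9e-03  6.0e-04 -1.0e+00] yaw -0.2904 t 10.25 w 1.001 q7 -1.73
LIN [0.247, -0.036, 4.715] DR [0.0002, 0.003, -0.0004]
```

View pics/w6.png

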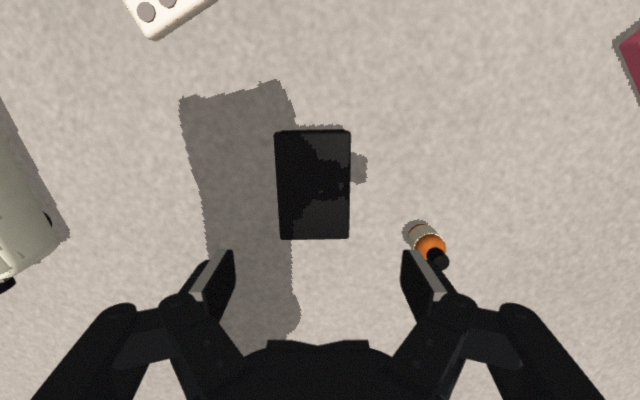

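The box is at cols 275–350, rows 130–239, centred; the vial's base at (416,232) is clear of the right finger. I'll descend and grip.

Emit:
{"op": "send_rows", "data": {
  "deltas": [
    {"grip": 0, "linear": [0.3, -0.1, 1.2], "dr": [0, 0, 0]},
    {"grip": 0, "linear": [0.3, -0.1, 2.4], "dr": [0, 0, 0]},
    {"grip": 0, "linear": [0.3, -0.1, 3.4], "dr": [0, 0, 0]},
    {"grip": 0, "linear": [0.3, -0.1, 4.2], "dr": [0, 0, 0]},
    {"grip": 0, "linear": [0.3, -0.1, 4.65], "dr": [0, 0, 0]},
    {"grip": 0.05, "linear": [0.3, -0.1, 4.65], "dr": [0, 0, 0]},
    {"grip": 0.25, "linear": [0.3, -0.1, 4.65], "dr": [0, 0, 0]},
    {"grip": 0.5, "linear": [0.3, -0.1, 4.65], "dr": [0, 0, 0]},
    {"grip": 0.5, "linear": [0.3, -0.1, 4.65], "dr": [0, 0, 0]},
    {"grip": 0.5, "linear": [0.3, -0.1, 4.65], "dr": [0, 0, 0]}
  ]
}}

```text
time_s: 11.25
eef_pos: [0.4527, -0.1355, 0.0096]
tcp_rot: [3.109, -0.452, 0.005]
force: [-0.1, -0.1, 8.1]
width: 0.712
gripper_force: 65.7
```

```bash
python3 - <<'E'
from h import *
f,po=pickle.load(open("w.pkl","rb"))
Q=unproj(f,[(275,132),(350,131),(280,239),(349,238)],.032,po); print(Q.round(4).tolist(),Q.mean(0))
delta(.6415,.2367,.27,-.054)
E
```

```text
[[0.5049, -0.121, 0.032], [0.4885, -0.1777, 0.032], [0.4155, -0.0941, 0.032], [0.3987, -0.153, 0.032]] [ 0.45192357 -0.13644553  0.032     ]
pos [ 0.4527 -0.1355  0.0096] tooldown err [ 2.9e-03 -5.0e-04 -1.0e+00] yaw -0.289 t 11.25 w 0.712 q7 -1.77
LIN [3.025, -16.428, -10.402] DR [-0.0, -0.0029, -0.235]
```

Emit:
{"op": "send_rows", "data": {
  "deltas": [
    {"grip": 0.5, "linear": [0, 0, -0.5], "dr": [0, 0, 0]},
    {"grip": 0.5, "linear": [0, 0, -1.5], "dr": [0, 0, 0]},
    {"grip": 0.5, "linear": [0, 0, -3], "dr": [0, 0, 0]},
    {"grip": 0.5, "linear": [0, 0, -4.7], "dr": [0, 0, 0]},
    {"grip": 0.5, "linear": [0.15, -0.8, -6.3], "dr": [0, 0, 0]},
    {"grip": 0.5, "linear": [0.35, -2, -7.8], "dr": [0, 0, -0.05]},
    {"grip": 0.5, "linear": [0.6, -3.5, -8.8], "dr": [0, 0, -0.1]},
    {"grip": 0.5, "linear": [0.9, -5.1, -9.6], "dr": [0, 0, -0.15]},
    {"grip": 0.5, "linear": [1.2, -6.8, -9.6], "dr": [0, 0, -0.2]},
    {"grip": 0.5, "linear": [1.5, -8.5, -9.6], "dr": [0, 0, -0.235]}
  ]
}}

```text
time_s: 12.25
eef_pos: [0.5485, 0.0588, 0.2504]
tcp_rot: [-3.14, 0.083, -0.005]
force: [0.3, -0.1, -1.1]
width: 0.711
gripper_force: 65.3
```

```bash
python3 - <<'E'
from h import *
delta(.642,.2367,.25,-.054)
E
```

```text
pos [0.5485 0.0588 0.2504] tooldown err [ 2.9e-03 -1.0e-04 -1.0e+00] yaw -0.0531 t 12.25 w 0.711 q7 -1.91
LIN [3.359, -7.305, 0.028] DR [-0.0001, -0.0029, 0.0009]
```

Emit:
{"op": "send_rows", "data": {
  "deltas": [
    {"grip": 0.5, "linear": [0.7, -1.6, 0], "dr": [0, 0, 0]},
    {"grip": 0.5, "linear": [1.5, -3.3, 0], "dr": [0, 0, 0]},
    {"grip": 0.5, "linear": [2.2, -4.9, 0], "dr": [0, 0, 0]},
    {"grip": 0.5, "linear": [2.9, -6.3, 0], "dr": [0, 0, 0]},
    {"grip": 0.5, "linear": [3.35, -7.3, 0], "dr": [0, 0, 0]},
    {"grip": 0.5, "linear": [3.35, -7.3, 0.7], "dr": [0, 0, 0]},
    {"grip": 0.5, "linear": [3.35, -7.3, 1.6], "dr": [0, 0, 0]},
    {"grip": 0.5, "linear": [3.35, -7.3, 2.3], "dr": [0, 0, 0]},
    {"grip": 0.5, "linear": [3.35, -7.3, 2.8], "dr": [0, 0, 0]},
    {"grip": 0.5, "linear": [3.35, -7.3, 2.8], "dr": [0, 0, 0]}
  ]
}}

```text
time_s: 13.25
eef_pos: [0.6402, 0.2344, 0.1768]
tcp_rot: [3.139, -0.085, -0.004]
force: [-0.0, -0.0, -1.7]
width: 0.712
gripper_force: 65.3
```

```bash
python3 - <<'E'
from h import *
wrist();wrist()
from workcell import robot
delta(.642,.2367,.1656,-.054); print(robot.sense()["force"])
E
```

```text
pos [0.6416 0.2352 0.179 ] tooldown err [ 7.e-04  2.e-04 -1.e+00] yaw -0.0544 t 13.35 w 0.713 q7 -2.19
LIN [0.012, -0.06, 0.538] DR [-0.0003, -0.0007, -0.0004]
[-0.0499575   0.41549531 -1.14204681]
```

Emit:
{"op": "send_rows", "data": {
  "deltas": [
    {"grip": 0.5, "linear": [0, -0.05, 0.15], "dr": [0, 0, 0]},
    {"grip": 0.5, "linear": [0, -0.05, 0.3], "dr": [0, 0, 0]},
    {"grip": 0.5, "linear": [0, -0.05, 0.38], "dr": [0, 0, 0]},
    {"grip": 0.5, "linear": [0, -0.05, 0.42], "dr": [0, 0, 0]},
    {"grip": 0.5, "linear": [0, -0.05, 0.45], "dr": [0, 0, 0]},
    {"grip": 0.5, "linear": [0, -0.05, 0.48], "dr": [0, 0, 0]},
    {"grip": 0.5, "linear": [0, -0.05, 0.48], "dr": [0, 0, 0]}
  ]
}}

```text
time_s: 14.05
eef_pos: [0.6415, 0.2365, 0.166]
tcp_rot: [3.14, -0.085, -0.0]
force: [-0.4, 1.0, -0.2]
width: 0.708
gripper_force: 65.3
```

```bash
python3 - <<'E'
from h import *
wrist()
from workcell import robot
delta(.642,.2367,.1656,-.054); print(robot.sense()["force"])
E
```

```text
pos [0.6415 0.2365 0.1661] tooldown err [ 1.e-04 -0.e+00 -1.e+00] yaw -0.0542 t 14.1 w 0.708 q7 -2.19
LIN [0.019, -0.01, 0.019] DR [-0.0, -0.0001, -0.0002]
[ 0.64569342  0.28927356 -1.41078456]
```

Not touching yet; a little lower.

Emit:
{"op": "send_rows", "data": {
  "deltas": [
    {"grip": 0.5, "linear": [0, 0, 0.02], "dr": [0, 0, 0]},
    {"grip": 0.5, "linear": [0, 0, 0.04], "dr": [0, 0, 0]},
    {"grip": 0.5, "linear": [0, 0, 0.06], "dr": [0, 0, 0]},
    {"grip": 0.5, "linear": [0, 0, 0.06], "dr": [0, 0, 0]}
  ]
}}

```text
time_s: 14.5
eef_pos: [0.6416, 0.2366, 0.1657]
tcp_rot: [-3.14, 0.085, -0.001]
force: [-3.4, -1.8, 6.6]
width: 0.708
gripper_force: 66.2
```

Emit:
{"op": "send_rows", "data": {
  "deltas": [
    {"grip": 0.5, "linear": [0, 0, 0.04], "dr": [0, 0, 0]},
    {"grip": 0.2, "linear": [0, 0, 0.04], "dr": [0, 0, 0]},
    {"grip": 0.0, "linear": [0, 0, 0.04], "dr": [0, 0, 0]},
    {"grip": 0, "linear": [0, 0, 0.04], "dr": [0, 0, 0]},
    {"grip": 0, "linear": [0, 0, -0.5], "dr": [0, 0, 0]},
    {"grip": 0, "linear": [0, 0, -1.5], "dr": [0, 0, 0]},
    {"grip": 0, "linear": [0, 0, -3], "dr": [0, 0, 0]},
    {"grip": 0, "linear": [-1, 0, -4.6], "dr": [0, 0, 0]},
    {"grip": 0, "linear": [-2.6, 0, -4.6], "dr": [0, 0, 0]},
    {"grip": 0, "linear": [-3.6, 0, -4.6], "dr": [0, 0, 0]}
  ]
}}

```text
time_s: 15.5
eef_pos: [0.5503, 0.2425, 0.2823]
tcp_rot: [-3.138, 0.083, -0.005]
force: [0.6, 0.9, -0.2]
width: 0.999
gripper_force: 0.0
```

```bash
python3 - <<'E'
from h import *
from workcell import cams
wrist();wrist();f,po=wrist()
s=cams.grab_frame("side");t=cams.grab_frame("top");pickle.dump((s,t),open("st.pkl","wb"))
a=cv2.resize(f["color"][0:240,180:500],None,fx=1.25,fy=1.25,interpolation=3)
b=cv2.resize(s["color"][190:290,200:360],None,fx=2.5,fy=2.5,interpolation=3)
c=cv2.resize(b,(400,300))
cv2.imwrite("pics/p7.png",np.hstack([a,c])[:,:,::-1] if a.shape[0]==300 else a)
m=mask(f,proj(f,[.641,.2367,.188],po)[0],80,50)
rr=np.argwhere(m);print(m.sum(),rr.min(0),rr.max(0)); print(fitbox([(f,m,po)],[.64,.237],.156))
delta(.46,.174,.28,-.054)
E
```

```text
10033 [ 17 279] [145 360]
(array([ 0.63969469,  0.23708787, -0.05777154]), np.float64(0.08205392792021622))
pos [0.5525 0.2411 0.2803] tooldown err [ 1.4e-03  2.0e-04 -1.0e+00] yaw -0.0548 t 15.75 w 1.001 q7 -2.23
LIN [-3.549, 2.883, 0.005] DR [-0.0002, -0.0014, -0.0008]
```

View pics/p7.png

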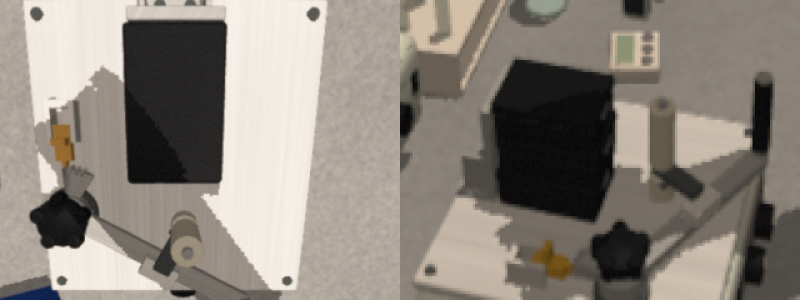

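All three pictures agree: the column is square (wrist crop cols 123–226, side crop upright edges in line), and the arm still rests with its handle at side crop (763,75)–(760,150). I've used the picture budget, so the handle gets located numerically.

```bash
python3 - <<'E'
from h import *
s,t=pickle.load(open("st.pkl","rb"))
g=s["color"].max(2).astype(int); print(g[208:248:2,336:354])
R=np.array
sh=(.6006,.2386,-.054)
def hd(q): return local(*sh,(-.0475+.185*np.sin(q-.5),.095-.185*np.cos(q-.5)))
print("model",hd(0),hd(.2),hd(.46),hd(.52),hd(.53)); print(proj(s,[[*hd(0),.18],[*hd(0),.147],[*hd(0),.114]]),proj(t,[[*hd(0),.18],[*hd(0),.114]]))
gt=t["color"].max(2).astype(int); print(gt[226:252,268:292])
E
```

```text
[[140 141 141 141 141 139 138 138 137 136 135 136 136 139 138 138 139 140]
 [141 142 143 141 140 135 135 139 141 142 140 138 137 138 139 139 139 138]
 [141 141 140 140 140 140 141 141 141 140 138 138 138 139 141 140 139 140]
 [139 138 139 140 141 139 125 102  91  92  96 106 122 136 138 139 140 138]
 [138 135 135 135 137 113  79  85  90  90  89  89  93 120 138 136 138 140]
 [139 139 140 140 138 104  14  20  41  53  44  36  30  99 140 140 140 139]
 [141 141 140 138 134  98  12  12  11  12  12  12  29 103 139 138 140 139]
 [142 140 139 138 125  80  12  12  15  11  12  13  36 105 141 139 136 138]
 [141 140 140 140 123  73  10  12  10  12  13   8  52 112 140 139 138 139]
 [138 138 141 141 116  54  11  12  14  11  10  11  75 120 137 137 137 136]
 [140 140 141 140 113  49  11  12  10  10  10  14  75 124 136 135 136 137]
 [150 144 141 136 105  31  12  13  13  13  12  10  98 139 138 137 138 140]
 [202 192 167 153 122  38  12  13  11  12  10  20 101 142 141 140 139 140]
 [203 160  73  75  57  12  11  13  12  12  12  31 101 137 138 138 137 137]
 [199 198 198 200 151  10  15  10  11  10  11  37 
[... 2600 characters left out ...]
11 111 113 111 112 112 112 111 111 111 109 108 109 107 106 107 104
  101 101  99  98  96  93]
 [112 111 111 112 112 112 111 112 112 112 112 111 109 108 107 106 108 104
  104 101 101  99  98  96]
 [111 112 111 111 112 110 112 111 111 111 112 111 110 109 108 107 107 105
  105 101 102 100  98  98]
 [111 112 111 112 111 113 111 112 112 112 111 111 110 110 109 108 107 106
  105 104 103 102 100  99]
 [112 112 112 112 112 111 112 113 112 113 110 111 112 110 108 108 108 108
  106 106 103 101 101 100]
 [111 111 112 110 112 112 112 113 111 113 113 111 112 111 109 109 107 108
  107 106 105 105 102 101]
 [110 112 112 112 112 112 112 112 113 112 112 111 110 111 112 109 107 108
  106 106 105 104 102 101]]
```

The handle model lands within about 2 mm of the side image: (0.461, 0.179). I'll turn the tool so it closes along the push direction.

Emit:
{"op": "send_rows", "data": {
  "deltas": [
    {"grip": 0, "linear": [-0.5, 0.4, 0], "dr": [0, 0, -0.13]},
    {"grip": 0, "linear": [-1, 0.8, 0], "dr": [0, 0, -0.26]},
    {"grip": 0, "linear": [-1.5, 1.2, 0], "dr": [0, 0, -0.39]},
    {"grip": 0, "linear": [-2, 1.6, 0], "dr": [0, 0, -0.52]},
    {"grip": 0, "linear": [-2.5, 2, 0.2], "dr": [0, 0, -0.65]},
    {"grip": 0, "linear": [-3, 2.4, 0.4], "dr": [0, 0, -0.78]},
    {"grip": 0, "linear": [-3.5, 2.7, 0.7], "dr": [0, 0, -0.91]},
    {"grip": 0, "linear": [-3.5, 2.7, 1], "dr": [0, 0, -1.03]},
    {"grip": 0, "linear": [-3.5, 2.7, 1.2], "dr": [0, 0, -1.07]},
    {"grip": 0, "linear": [-3.5, 2.7, 1.2], "dr": [0, 0, -1.07]}
  ]
}}

```text
time_s: 16.75
eef_pos: [0.4613, 0.1781, 0.249]
tcp_rot: [-2.746, -1.526, 0.002]
force: [0.5, -0.5, -0.4]
width: 0.999
gripper_force: 0.0
```

```bash
python3 - <<'E'
from h import *
wrist();wrist();f,po=wrist()
delta(.461,.1787,.13,1.017)
# handle post in view?
print(proj(f,[[.461,.1787,.18],[.461,.1787,.114]],po))
g=f["color"].max(2).astype(int); 
u=proj(f,[.461,.1787,.18],po)[0].astype(int); print(u,g[u[1]-24:u[1]+20:4,u[0]-45:u[0]+45:4])
E
```

```text
pos [0.4614 0.1787 0.2498] tooldown err [ 2.e-04  4.e-04 -1.e+00] yaw 1.0139 t 16.9 w 1.001 q7 -1.15
LIN [-0.01, -0.013, 4.791] DR [-0.0, -0.0004, -0.0031]
[[317.33424615 208.48314357]
 [317.36185422 185.27266726]]
[317 208] [[ 91  89  91  96  91  92  97  92  95  84   4   8  13  12 121 150 145 147
  143 196 236 234 238]
 [ 94  91  90  92  98  97  97  91  96  65   6   5   6  16  91 146 145 146
  144 234 238 239 238]
 [ 94  92  93  95  96  97  94  95  96  40  10  11   9  13  77 113 141 143
  235 237 237 235 238]
 [ 90  90  90  93  92  91  90  97  96  23  14   8   8  11 153  78 134 170
  238 236 237 236 236]
 [ 97  94  87  96  96  97  94  94  96  14  11  41  34  16  98 145 136 230
  235 235 237 240 239]
 [ 90  96  89  93  94  96  93  85  95  10 102 103 105  89  68 168 137 224
  236 230  88 233 238]
 [ 91  90  90  92  94  97  95  95  90  57 111 105 106 104  51 162 166 171
  239 116  83 127 239]
 [ 92  92  90  94  92  97  97  94  93  68 102 106 104 104 153 169 162 165
  218 239 178 234 231]
 [ 97  98  93  89  92  91  92  94  89  96 109 105 107 117 165 167 165 164
  165 237 230 177 171]
 [ 95  88  94  99  97  92  98  89  91  92 159 165 159 168 169 170 164 168
  164 174 164 161 163]
 [ 93  96  96  94  90  85  90  89  98  93 168 170 164 157 170 168 161 163
  168 167 159 159 162]]
```

The handle's top disc is at about (319,209) against a predicted (317,208), so I can descend and grip it.

Emit:
{"op": "send_rows", "data": {
  "deltas": [
    {"grip": 0, "linear": [0, 0, 1.2], "dr": [0, 0, 0]},
    {"grip": 0, "linear": [0, 0, 2.4], "dr": [0, 0, 0]},
    {"grip": 0, "linear": [0, 0, 3.4], "dr": [0, 0, 0]},
    {"grip": 0, "linear": [0, 0, 4.2], "dr": [0, 0, 0]},
    {"grip": 0.3, "linear": [0, 0, 4.75], "dr": [0, 0, 0]},
    {"grip": 0.6, "linear": [0, 0, 4.75], "dr": [0, 0, 0]},
    {"grip": 0.8, "linear": [0, 0, 4.75], "dr": [0, 0, 0]},
    {"grip": 0.95, "linear": [0, 0, 4.75], "dr": [0, 0, 0]},
    {"grip": 0.95, "linear": [0, 0, 4.75], "dr": [0, 0, 0]},
    {"grip": 0.95, "linear": [0, 0, 4.75], "dr": [0, 0, 0]}
  ]
}}

```text
time_s: 17.9
eef_pos: [0.4616, 0.179, 0.132]
tcp_rot: [2.745, 1.527, 0.004]
force: [0.5, -0.3, 6.0]
width: 0.192
gripper_force: 58.4
```

```bash
python3 - <<'E'
from h import *
from workcell import robot
s=robot.sense(); print(s["force"],s["gripper_force"])
sh=(.6006,.2386,-.054)
P0=s["eef_pos"]; R=Rn.from_rotvec(s["tcp_rot"]).as_matrix()
piv=local(*sh,(-.0475,.095)); v=P0[:2]-piv; print("radius",np.hypot(*v),"q",np.arctan2(v[0],-v[1])+.5+.054*1)
delta(*P0,1.017)
for a in np.arange(.05,.561,.03):
    c,n=np.cos(a),np.sin(a); w=piv+np.array([c*v[0]-n*v[1],n*v[0]+c*v[1]])
    print(round(a,2),(R.T@np.r_[w-P0[:2],0]/.025).round(2)[:2])
E
```

```text
[ 0.46758324 -0.29773884  6.0300796 ] 58.351099491119385
radius 0.1844551134907759 q 0.001958901307802581
pos [0.4616 0.179  0.132 ] tooldown err [ 2.4e-03  6.0e-04 -1.0e+00] yaw 1.0155 t 17.9 w 0.192 q7 -1.24
LIN [0.0, 0.0, 0.0] DR [0.0017, -0.0018, -0.0015]
0.05 [0.01 0.37]
0.08 [0.03 0.59]
0.11 [0.05 0.81]
0.14 [0.08 1.03]
0.17 [0.11 1.25]
0.2 [0.15 1.47]
0.23 [0.2  1.68]
0.26 [0.25 1.9 ]
0.29 [0.31 2.11]
0.32 [0.38 2.32]
0.35 [0.46 2.53]
0.38 [0.54 2.73]
0.41 [0.62 2.94]
0.44 [0.71 3.14]
0.47 [0.81 3.34]
0.5 [0.91 3.53]
0.53 [1.02 3.73]
0.56 [1.14 3.92]
```

Gripped (16–18 mm opening, radius 184 mm, q≈0). I'll swing along the arc.

Emit:
{"op": "send_rows", "data": {
  "deltas": [
    {"grip": 0.95, "linear": [0, 0.18, 0], "dr": [0, 0, -0.025]},
    {"grip": 0.95, "linear": [0.01, 0.37, 0], "dr": [0, 0, -0.05]},
    {"grip": 0.95, "linear": [0.03, 0.59, 0], "dr": [0, 0, -0.08]},
    {"grip": 0.95, "linear": [0.05, 0.81, 0], "dr": [0, 0, -0.11]},
    {"grip": 0.95, "linear": [0.08, 1.03, 0], "dr": [0, 0, -0.14]},
    {"grip": 0.95, "linear": [0.11, 1.25, 0], "dr": [0, 0, -0.17]},
    {"grip": 0.95, "linear": [0.15, 1.47, 0], "dr": [0, 0, -0.2]},
    {"grip": 0.95, "linear": [0.2, 1.68, 0], "dr": [0, 0, -0.23]},
    {"grip": 0.95, "linear": [0.25, 1.9, 0], "dr": [0, 0, -0.26]},
    {"grip": 0.95, "linear": [0.25, 1.9, 0], "dr": [0, 0, -0.26]}
  ]
}}

```text
time_s: 18.9
eef_pos: [0.5044, 0.1595, 0.1319]
tcp_rot: [-2.523, -1.871, -0.001]
force: [-6.7, 0.7, 11.3]
width: 0.195
gripper_force: 59.2
```

```bash
cat > st.py <<'E'
from h import *
from workcell import robot
s=robot.sense(); sh=(.6006,.2386,-.054)
P0=s["eef_pos"]; R=Rn.from_rotvec(s["tcp_rot"]).as_matrix(); piv=local(*sh,(-.0475,.095)); v=P0[:2]-piv
q=np.arctan2(v[0],-v[1])+.554; print("r",np.hypot(*v),"q",q,"F tool",(R.T@s["force"]).round(1),"T",s["ft_torque"].round(2),"w",s["width"],P0,s["time_s"])
for Q in np.r_[np.arange(.29,.54,.03),.52,.53]:
    a=Q-q;k=.1845/np.hypot(*v); c,n=np.cos(a),np.sin(a); w=piv+k*np.array([c*v[0]-n*v[1],n*v[0]+c*v[1]])
    print(round(Q,2),round(a,3),(R.T@np.r_[w-P0[:2],0]/.025).round(2)[:2])
delta(*P0,np.pi/2+.52-.554)
E
python3 st.py
```

```text
r 0.1845674433708792 q 0.25767875196027856 F tool [ -1.2  -6.6 -11.3] T [ 0.04  1.06 -0.09] w 0.19506596169624144 [0.50440236 0.15950181 0.13193913] 18.9
0.29 0.032 [0.01 0.24]
0.32 0.062 [0.02 0.46]
0.35 0.092 [0.03 0.68]
0.38 0.122 [0.06 0.9 ]
0.41 0.152 [0.09 1.12]
0.44 0.182 [0.12 1.34]
0.47 0.212 [0.17 1.56]
0.5 0.242 [0.22 1.77]
0.53 0.272 [0.27 1.99]
0.52 0.262 [0.25 1.91]
0.53 0.272 [0.27 1.99]
pos [0.5044 0.1595 0.1319] tooldown err [ 2.e-04  6.e-04 -1.e+00] yaw 1.2761 t 18.9 w 0.195 q7 -0.94
LIN [0.0, 0.0, 0.0] DR [0.0001, -0.0006, -0.2607]
```

Emit:
{"op": "send_rows", "data": {
  "deltas": [
    {"grip": 0.95, "linear": [0.01, 0.2, -0.03], "dr": [0, 0, -0.027]},
    {"grip": 0.95, "linear": [0.02, 0.4, -0.04], "dr": [0, 0, -0.055]},
    {"grip": 0.95, "linear": [0.03, 0.6, -0.04], "dr": [0, 0, -0.082]},
    {"grip": 0.95, "linear": [0.05, 0.78, -0.04], "dr": [0, 0, -0.107]},
    {"grip": 0.95, "linear": [0.06, 0.94, -0.04], "dr": [0, 0, -0.13]},
    {"grip": 0.95, "linear": [0.08, 1.08, -0.04], "dr": [0, 0, -0.15]},
    {"grip": 0.95, "linear": [0.11, 1.22, -0.04], "dr": [0, 0, -0.17]},
    {"grip": 0.95, "linear": [0.13, 1.36, -0.04], "dr": [0, 0, -0.19]},
    {"grip": 0.95, "linear": [0.13, 1.36, -0.04], "dr": [0, 0, -0.19]},
    {"grip": 0.95, "linear": [0.13, 1.36, -0.04], "dr": [0, 0, -0.19]}
  ]
}}

```text
time_s: 19.9
eef_pos: [0.5385, 0.1527, 0.1321]
tcp_rot: [2.335, 2.102, 0.003]
force: [-0.1, 3.8, 3.7]
width: 0.194
gripper_force: 59.0
```

```bash
python3 st.py
```

```text
r 0.18440021227784298 q 0.4463968214519055 F tool [ 3.8 -0.5 -3.7] T [ 0.63  0.13 -0.05] w 0.19411462266038643 [0.53849296 0.15269157 0.13210474] 19.9
0.29 -0.156 [ 0.09 -1.15]
0.32 -0.126 [ 0.06 -0.93]
0.35 -0.096 [ 0.03 -0.71]
0.38 -0.066 [ 0.01 -0.49]
0.41 -0.036 [ 0.   -0.27]
0.44 -0.006 [-0.   -0.05]
0.47 0.024 [-0.    0.17]
0.5 0.054 [0.01 0.4 ]
0.53 0.084 [0.02 0.62]
0.52 0.074 [0.01 0.54]
0.53 0.084 [0.02 0.62]
pos [0.5385 0.1527 0.1321] tooldown err [ 0.0015  0.001  -1.    ] yaw 1.4657 t 19.9 w 0.194 q7 -0.74
LIN [0.0, 0.0, 0.0] DR [0.0014, -0.0011, -0.0711]
```

Emit:
{"op": "send_rows", "data": {
  "deltas": [
    {"grip": 0.95, "linear": [0, 0.1, 0], "dr": [0, 0, -0.014]},
    {"grip": 0.95, "linear": [0, 0.2, 0], "dr": [0, 0, -0.028]},
    {"grip": 0.95, "linear": [0, 0.3, 0], "dr": [0, 0, -0.042]},
    {"grip": 0.95, "linear": [0.01, 0.4, 0], "dr": [0, 0, -0.055]},
    {"grip": 0.95, "linear": [0.01, 0.48, 0], "dr": [0, 0, -0.065]},
    {"grip": 0.95, "linear": [0.01, 0.54, 0], "dr": [0, 0, -0.072]},
    {"grip": 0.95, "linear": [0.01, 0.54, 0], "dr": [0, 0, -0.072]},
    {"grip": 0.95, "linear": [0.01, 0.54, 0], "dr": [0, 0, -0.072]},
    {"grip": 0.95, "linear": [0.01, 0.54, 0], "dr": [0, 0, -0.072]}
  ]
}}

```text
time_s: 20.8
eef_pos: [0.5506, 0.1517, 0.132]
tcp_rot: [-2.256, -2.185, 0.001]
force: [-4.1, 4.1, 7.0]
width: 0.191
gripper_force: 59.4
```

```bash
python3 st.py
```

```text
r 0.1844453050434088 q 0.5121095573904652 F tool [ 4.  -4.2 -7. ] T [ 0.71  0.86 -0.23] w 0.19123962842060208 [0.55057251 0.15174178 0.13202608] 20.8
0.29 -0.222 [ 0.2  -1.62]
0.32 -0.192 [ 0.15 -1.41]
0.35 -0.162 [ 0.11 -1.19]
0.38 -0.132 [ 0.07 -0.97]
0.41 -0.102 [ 0.04 -0.75]
0.44 -0.072 [ 0.02 -0.53]
0.47 -0.042 [ 0.01 -0.31]
0.5 -0.012 [-0.   -0.09]
0.53 0.018 [-0.    0.13]
0.52 0.008 [-0.    0.06]
0.53 0.018 [-0.    0.13]
pos [0.5506 0.1517 0.132 ] tooldown err [-9.e-04  4.e-04 -1.e+00] yaw 1.5388 t 20.8 w 0.191 q7 -0.66
LIN [0.0, 0.0, 0.0] DR [-0.0009, -0.0004, 0.002]
```

Emit:
{"op": "send_rows", "data": {
  "deltas": [
    {"grip": 0.95, "linear": [0, 0.04, 0], "dr": [0, 0, -0.005]},
    {"grip": 0.95, "linear": [0, 0.08, 0], "dr": [0, 0, -0.008]},
    {"grip": 0.95, "linear": [0, 0.08, 0], "dr": [0, 0, -0.008]},
    {"grip": 0.95, "linear": [0, 0.08, 0], "dr": [0, 0, -0.008]},
    {"grip": 0.95, "linear": [0, 0.08, 0], "dr": [0, 0, -0.008]}
  ]
}}

```text
time_s: 21.3
eef_pos: [0.5524, 0.1516, 0.132]
tcp_rot: [-2.247, -2.194, 0.001]
force: [-4.7, 4.4, 6.9]
width: 0.193
gripper_force: 59.5
```

```bash
python3 st.py | head -1 && python3 - <<'E'
from h import *
from workcell import cams
s=cams.grab_frame("side"); s0=pickle.load(open("st.pkl","rb"))[0]
# column sihouette, left part of side view, before/after; predicted corners
for n,f in (("before",s0),("after",s)):
    g=f["color"].max(2).astype(int)
    for r in (225,240,252): 
        k=np.where(g[r,225:300]<35)[0]+225; print(n,r,k.min() if len(k) else 0,k.max() if len(k) else 0,len(k))
for c in (.6405,.6435):
    x,y=c,.2365-(c-.6405)*.054
    print(c,[proj(s,[*local(x,y,-.054,(-.0475,b)),z])[0].round(1).tolist() for b in(-.031,.031) for z in(.14,.188)])
dlt=np.abs(s["color"].astype(int)-s0["color"]).max(2)>60
print("changed away from clamp:",dlt[:,:180].sum(),dlt[300:,:].sum())
E
```

```text
r 0.1844796692065883 q 0.521841169813558 F tool [ 4.3 -4.8 -6.9] T [ 0.76  1.   -0.22] w 0.1928132074952037 [0.55236512 0.15164099 0.13201805] 21.3
before 225 237 283 46
before 240 240 284 44
before 252 240 282 43
after 225 236 279 44
after 240 238 279 42
after 252 239 280 42
0.6405 [[286.9, 231.8], [286.5, 214.8], [278.9, 248.7], [278.2, 231.2]]
0.6435 [[285.6, 231.6], [285.2, 214.6], [277.6, 248.5], [276.8, 231.0]]
changed away from clamp: 0 0
```

The column has moved about 3 mm onto the back stop and stands upright, nothing else has changed in view, and q≈0.522 with the hand carrying the push. Handing in.

```bash
python3 -c "
from workcell import robot
print(robot.job_done())"
```

```text
the job is handed in; nothing more can be done
None
```

The job is handed in: the three boxes stand squarely stacked in the clamp bay, and the gripper is still holding the clamp arm at about 0.52 rad, past the last click, ready for you to tighten the lock knob (no verdict came back).

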